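# Load the sloping drill jig from the block magazine

### The arm

A 7-joint arm with a two-finger parallel gripper is mounted at the origin on the work surface. World frame = base frame: x ahead of the robot, y to its left, z up, the work surface at z = 0. Lengths are in m, angles in rad, forces in N, time in s.
With the tool pointing down it reaches from about 0.4 to 0.85 m from the base axis. Payload 4.5 kg.
Tool frame: the origin (TCP) lies midway between the tips of the shut fingers; the grasp point (between the pads) lies 19 mm behind it; z points along the fingers, y is the direction in which the jaws open and shut (so a half turn about z gives the same grasp; the last joint's range is limited). The gripper opens to 88 mm and grips with 3 to 60 N. Pads are 18 mm wide; open, the fingers measure 123 mm over their backs; the gripper's body (75 mm by 187 mm) begins 45 mm behind the grasp point.
Start: joints at [1.345, 0.689, -0.195, 1.565, 0.157, 0.902, -0.215], TCP at [0.161, -0.604, 0.239] pointing down, gripper open.
Joint ranges: [-3.01, 3.01], [-0.46, 2.08], [-1.47, 1.51], [0.13, 2.56], [-1, 4.14], [0.04, 2.09], [-2.66, 2.66]. Speed limits (rad/s): [2.57, 2.57, 3.14, 3.14, 3.14, 3.14, 3.14].

### API

Orientations are given as a rotation vector (axis times angle).
In Python, from rig import read_state, optics, bot gives the robot as it stands.
- The arm moves only by the shell command python3 -m pendant 'ROWS' [FORCE]. ROWS is JSON, a list of rows, each an object of numbers: "fingers": the opening, from 0 (shut) to 1 (fully open); "x", "y", "z": the shift along the tool's x, y, z in mm; "rx", "ry", "rz": the turn, a rotation vector about the tool's x, y, z in degrees. A call has 1 to 12 rows; each row is the pose to reach, as a shift and turn from the pose commanded when the call began, along the tool's axes at that moment; what a row does not reach only later rows make up. A row lasts 1/8 s, in which the tool goes at most 62.5 mm and 10.7 degrees, less where a joint would pass 70% of its speed; a pose out of reach is approached as far as the arm can. A call with a gripper value outside its range is refused whole. The fingers move at their own pace and stop on an object; FORCE is the grip in N (left out, the last holds). Time passes only in rows, so rows that repeat a pose let the fingers close. It gives the time, the measured TCP pose, the force and the opening at its end, in the units of the state.
- read_state(): the state, without advancing time (a new reading comes with each control period).
- optics.capture(name): name is "scene" or "top" or "wrist"; returns the picture (480x640x3 uint8, blue, green, red); there is no depth.
- optics.camera_params(name): a dict with "fx", "fy", "cx", "cy" (pixels), "origin" and "attitude" of the camera in the world. Camera axes: x right, y down, z forward; pixel columns grow to the right and rows downward; lengths in m; the calibration is good to about 2 mm. The wrist camera is an equidistant fisheye: a pixel r from the principal point sees the ray r / f radians off the axis. A picture is of the moment at which its call begins: read the wrist's pose just before it. camera_params takes no time and is no camera call; for the wrist camera it gives the pose at the moment of the call.
- bot.sign_off(): hands the job in, once; it reports no verdict.
The state is a dict: "t": time; "q": joint angles; "joint_vel": joint speeds; "joint_efforts": joint torques, N m; "ee_pos": TCP position; "ee_rot": TCP orientation; "ft_force": force on the tool from outside, world axes, zero at the start; "torque": the same for the moment, N m; "gripper_width": opening from 0.0 (shut) to 1.0 (fully open).
Only numpy, scipy, OpenCV 4.12 (cv2) and the standard library are available. Lean on these libraries where they do the work, as an engineer would, in place of code of your own. Each camera call takes 0.05 s, during which the arm holds its last target. There are 200 camera calls.

### The job

Draw two wooden blocks, one after the other, out of the bottom of the gravity magazine, letting the stack drop down after each, and lay one on each of the two sloping rests of the drilling jig: flat on the bed, lengthwise down the slope and centred across it, lower end right against the foot stop. The other two blocks stay in the magazine, lying flat at its bottom, and nothing else on the bench is disturbed.

Things in the scene. Friction and masses are not known exactly. Their poses are not given: they have to be found in the camera images.
- magazine: fixed steel gravity magazine, left of centre, four stacked blocks. Origin on the table under the stack's centre, x from its mouth (turned half to the robot, half to the robot's left) to its back, z up. Back wall (inner face x +57.5) and side walls (inner y +-25.5, outer +-30.5, only x -1 to +61) rise to z 190 mm. The stack's front half is open at both sides. Base plate 150 x 90 x 8 mm
- mag_floor (a point): front end of the magazine's floor, top face: magazine x -72, z 70 mm. The floor rib is 30 mm wide (narrower than the blocks). The bottom block slides out over it, level, towards magazine -x, against a few newtons of friction; once it is out the stack drops 24 mm by itself, the next block's back end dipping first
- mag_strip (a point): lower end of the magazine's front strip (magazine x -60.5 to -56.5, z 99 to 190 mm, 30 mm wide), which keeps all but the bottom block in; carried by arms at the top (z 176 to 190, y +-25 to +-31 mm). Under it the bottom block's front end (front face at magazine x about -55) can be pinched by its long sides with a tool leaning back 40 to 45 degrees
- block1_mid (a point): plain light-wood block, 110 (x) x 48 (y) x 24 (z) mm, about 0.1 kg; this point is its centre, half-way up. It starts at the bottom of the magazine (its x along the magazine's x)
- block2_mid (a point): plain light-wood block, 110 (x) x 48 (y) x 24 (z) mm, about 0.1 kg; this point is its centre, half-way up. It starts second from the bottom
- block3_mid (a point): plain light-wood block, 110 (x) x 48 (y) x 24 (z) mm, about 0.1 kg; this point is its centre, half-way up. It starts third from the bottom
- block4_mid (a point): plain light-wood block, 110 (x) x 48 (y) x 24 (z) mm, about 0.1 kg; this point is its centre, half-way up. It starts on top of the stack
- jig: fixed drilling jig, on the robot's right: a base plate 170 x 190 x 8 mm carrying two sloping rests side by side; origin on the table under the middle, x level along the fall of the rests (away from the robot), y to the left, z up
- rest_left: the left one of the jig's two sloping aluminium beds (+ y side). Origin mid-way on its flat top face, 100 mm above the table; z out of the face, x straight down the slope (25 degrees, falling away from the robot), y across. Face 32 mm wide (narrower than a block), x -61 to +57 mm; bed 8 mm thick on legs 26 mm wide. A block against the stop has its centre at x 0, y 0, z 12 mm
- rest_right: the right one of the jig's two sloping aluminium beds (- y side). Origin mid-way on its flat top face, 100 mm above the table; z out of the face, x straight down the slope (25 degrees, falling away from the robot), y across. Face 32 mm wide (narrower than a block), x -61 to +57 mm; bed 8 mm thick on legs 26 mm wide. A block against the stop has its centre at x 0, y 0, z 12 mm
- stop_left (a point): middle of the left bed's foot stop face, on the bed surface at bed x = +55 mm; the stop is 32 mm wide and stands 16 mm above the bed
- stop_right (a point): middle of the right bed's foot stop face, on the bed surface at bed x = +55 mm; the stop is 32 mm wide and stands 16 mm above the bed
- spray: spray can, upright, 60 mm across, 170 mm tall; origin under its centre. A bystander, not to be disturbed
- tape: roll of tape lying flat, 100 mm across, 25 mm tall; origin under its centre. A bystander, not to be disturbed
- wrench: wrench lying flat, 170 mm long along its x. A bystander, not to be disturbed
- driver: screwdriver lying flat, 200 mm long along its x. A bystander, not to be disturbed
- mug: white mug, 80 mm across, 95 mm tall, handle to its +y; origin under its centre. A bystander, not to be disturbed
- nuts: open grey plastic tray, 110 x 150 x 60 mm tall; origin under its centre. A bystander, not to be disturbed
Mind the look-alikes: they are no part of the job. Leave any red look-alike of the part that bears block2_mid alone.

How it is judged:
On the way, in this order (a step that is already met when the one before it is completed fails the run):
1. the bottom block is out of the magazine and the stack has dropped, the second block lying flat at the bottom ((x of block1_mid in the frame of magazine below -0.1 m or x of block1_mid in the frame of magazine above 0.1 m or y of block1_mid in the frame of magazine below -0.1 m or y of block1_mid in the frame of magazine above 0.1 m) and z of block2_mid in the frame of magazine between 0.077 and 0.087 m and angle between block2_mid's own z axis and vertical below 0.08 rad and x of block2_mid in the frame of magazine between -0.015 and 0.015 m and y of block2_mid in the frame of magazine between -0.012 and 0.012 m), for 0.2 s.
2. the first block lies on one of the rests, against its stop, while the second still lies at the bottom of the magazine (((x of block1_mid in the frame of rest_left between -0.005 and 0.005 m and y of block1_mid in the frame of rest_left between -0.01 and 0.01 m and z of block1_mid in the frame of rest_left between 0.008 and 0.016 m and angle between the x axis of block1_mid and the x axis of rest_left, either way round below 0.14 rad and angle between the z axis of block1_mid and the z axis of rest_left, either way round below 0.08 rad) or (x of block1_mid in the frame of rest_right between -0.005 and 0.005 m and y of block1_mid in the frame of rest_right between -0.01 and 0.01 m and z of block1_mid in the frame of rest_right between 0.008 and 0.016 m and angle between the x axis of block1_mid and the x axis of rest_right, either way round below 0.14 rad and angle between the z axis of block1_mid and the z axis of rest_right, either way round below 0.08 rad)) and z of block2_mid in the frame of magazine between 0.077 and 0.087 m and angle between block2_mid's own z axis and vertical below 0.08 rad and x of block2_mid in the frame of magazine between -0.015 and 0.015 m and y of block2_mid in the frame of magazine between -0.012 and 0.012 m), for 0.2 s.
3. the second block is out and the stack has dropped again, the third block lying flat at the bottom ((x of block2_mid in the frame of magazine below -0.1 m or x of block2_mid in the frame of magazine above 0.1 m or y of block2_mid in the frame of magazine below -0.1 m or y of block2_mid in the frame of magazine above 0.1 m) and z of block3_mid in the frame of magazine between 0.077 and 0.087 m and angle between block3_mid's own z axis and vertical below 0.08 rad and x of block3_mid in the frame of magazine between -0.015 and 0.015 m and y of block3_mid in the frame of magazine between -0.012 and 0.012 m), for 0.2 s.
At the end, for the whole second after the job is handed in: Blocks 1 and 2 lie released, one per rest: within 5 mm of the stop, 10 mm of centre across, 4 mm and 0.08 rad of flat, 0.14 rad of straight down the slope. Blocks 3 and 4 lie flat (0.08 rad) as the lowest two of the magazine: 5 mm in height, 15 mm lengthwise, 12 mm sideways ((((x of block1_mid in the frame of rest_left between -0.005 and 0.005 m and y of block1_mid in the frame of rest_left between -0.01 and 0.01 m and z of block1_mid in the frame of rest_left between 0.008 and 0.016 m and angle between the x axis of block1_mid and the x axis of rest_left, either way round below 0.14 rad and angle between the z axis of block1_mid and the z axis of rest_left, either way round below 0.08 rad) and (x of block2_mid in the frame of rest_right between -0.005 and 0.005 m and y of block2_mid in the frame of rest_right between -0.01 and 0.01 m and z of block2_mid in the frame of rest_right between 0.008 and 0.016 m and angle between the x axis of block2_mid and the x axis of rest_right, either way round below 0.14 rad and angle between the z axis of block2_mid and the z axis of rest_right, either way round below 0.08 rad)) or ((x of block1_mid in the frame of rest_right between -0.005 and 0.005 m and y of block1_mid in the frame of rest_right between -0.01 and 0.01 m and z of block1_mid in the frame of rest_right between 0.008 and 0.016 m and angle between the x axis of block1_mid and the x axis of rest_right, either way round below 0.14 rad and angle between the z axis of block1_mid and the z axis of rest_right, either way round below 0.08 rad) and (x of block2_mid in the frame of rest_left between -0.005 and 0.005 m and y of block2_mid in the frame of rest_left between -0.01 and 0.01 m and z of block2_mid in the frame of rest_left between 0.008 and 0.016 m and angle between the x axis of block2_mid and the x axis of rest_left, either way round below 0.14 rad and angle between the z axis of block2_mid and the z axis of rest_left, either way round below 0.08 rad))) and z of block3_mid in the frame of magazine between 0.077 and 0.087 m and angle between each of block3_mid, block4_mid's own z axis and vertical below 0.08 rad and x of block3_mid in the frame of magazine between -0.015 and 0.015 m and y of block3_mid in the frame of magazine between -0.012 and 0.012 m and z of block4_mid in the frame of magazine between 0.101 and 0.111 m and x of block4_mid in the frame of magazine between -0.015 and 0.015 m and y of block4_mid in the frame of magazine between -0.012 and 0.012 m); the robot touches nothing.
It fails at once if the third or fourth block is pulled out of the magazine (more than 40 mm from the stack's centre) ((x of block3_mid in the frame of magazine below -0.04 m or x of block3_mid in the frame of magazine above 0.04 m or y of block3_mid in the frame of magazine below -0.04 m or y of block3_mid in the frame of magazine above 0.04 m) or (x of block4_mid in the frame of magazine below -0.04 m or x of block4_mid in the frame of magazine above 0.04 m or y of block4_mid in the frame of magazine below -0.04 m or y of block4_mid in the frame of magazine above 0.04 m)).
It fails at once if a bystander is moved by more than 40 mm (distance of any of spray, tape, wrench, driver, mug, nuts from where it was at the start of the episode above 0.04 m).
It also fails if it takes over 72 s, if anything falls off the work surface, if the arm or the gripper's body presses on something with over 40 N, if the wrist force passes 120 N, or if a joint passes its speed limit or range.

## Working session

There is one attempt and no reset: what is moved stays moved. The work goes in short steps, Python scripts to look and compute and a shell command to move; the robot and the scene stay as the last step left them, time stands still between calls to the robot, and variables do not carry over. Pictures are saved under pics/ and viewed, about 8 in all and at most 12, crops included, and the job is handed in when it is done.

```bash
ls; mkdir -p pics; python3 - <<'E'
from rig import read_state, optics, bot
import cv2
print(read_state())
for n in("scene","top"):
    im=optics.capture(n); cv2.imwrite(f"pics/{n}0.png",im); print(n,optics.camera_params(n))
print(optics.camera_params("wrist"))
E
```

```text
pics
{'t': 0.0, 'q': array([ 1.344799  ,  0.68996047, -0.19450727,  1.56632347,  0.15728748,
        0.90251103, -0.21508455]), 'joint_vel': array([-9.95782816e-04, -3.88810646e-04, -1.78408236e-03, -2.54690745e-04,
       -1.95814046e-03,  9.73319252e-04,  1.77100336e-05]), 'joint_efforts': array([-1.66722111e-04, -5.27561796e+01, -1.26658559e+00, -1.53430563e+01,
       -5.25133812e-02,  6.56590186e-03,  1.61638577e-04]), 'ee_pos': array([ 0.16034303, -0.60343482,  0.23793002]), 'ee_rot': array([-3.11334664e+00, -4.06843299e-01,  5.69492273e-04]), 'ft_force': array([-0.14064947,  0.30295797,  0.20193892]), 'torque': array([-0.03029638,  0.02830639,  0.01052952]), 'gripper_width': 1.0001715377223024}
scene {'fx': 554.9931775097023, 'fy': 554.9931775097023, 'cx': 325.83955538107773, 'cy': 234.11645786126684, 'origin': array([1.25440645, 1.02839525, 0.93777723]), 'attitude': array([-0.7354574 , -2.4455028 ,  1.34207425])}
top {'fx': 539.5282308298189, 'fy': 539.5282308298189, 'cx': 324.75834771765784, 'cy': 241.59611014002712, 'origin': array([ 0.25418113, -0.05455217,  1.63379082]), 'attitude': array([-2.10919432,  2.11313752, -0.19429719])}
{'fx': 371.64829954431775, 'fy': 371.64829954431775, 'cx': 319.4417406859244, 'cy': 231.60308149795682, 'origin': array([ 0.23508279, -0.58381751,  0.38385539]), 'attitude': array([ 2.29030898, -1.76120669, -0.27048063])}
```

View pics/scene0.png

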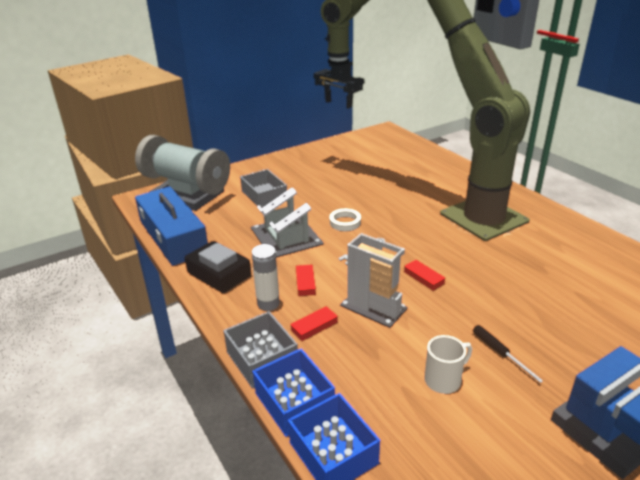

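View pics/top0.png

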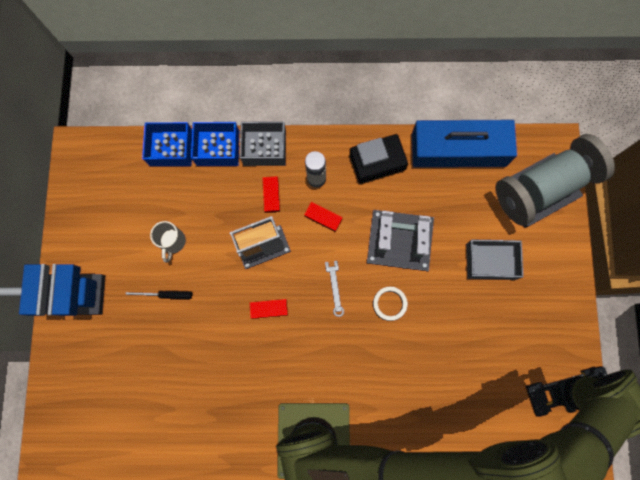

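```bash
cat > h.py <<'E'
import numpy as np, cv2, sys
from scipy.spatial.transform import Rotation as R
from rig import read_state, optics, bot
def ray(c,u,v,fish=False):
    x=(u-c["cx"])/c["fx"]; y=(v-c["cy"])/c["fy"]
    if fish:
        r=np.hypot(x,y); d=np.array([x/r*np.sin(r),y/r*np.sin(r),np.cos(r)]) if r>1e-9 else np.array([0,0,1.])
    else: d=np.array([x,y,1.])
    return c["origin"],R.from_rotvec(c["attitude"]).apply(d)
def onz(c,u,v,z,fish=False):
    o,d=ray(c,u,v,fish); return o+d*(z-o[2])/d[2]
def proj(c,P,fish=False):
    p=R.from_rotvec(c["attitude"]).inv().apply(np.atleast_2d(P)-c["origin"])
    if fish:
        n=np.hypot(p[:,0],p[:,1]); a=np.arctan2(n,p[:,2])/np.maximum(n,1e-9); q=p[:,:2]*a[:,None]
    else: q=p[:,:2]/p[:,2:]
    return np.c_[c["cx"]+c["fx"]*q[:,0],c["cy"]+c["fy"]*q[:,1]]
E
python3 - <<'E'
import cv2,numpy as np
t=cv2.imread("pics/top0.png");s=cv2.imread("pics/scene0.png")
r=lambda im,x,y,w,h:cv2.resize(im[y:y+h,x:x+w],(400,300),interpolation=cv2.INTER_CUBIC)
cv2.imwrite("pics/crops.png",np.vstack([np.hstack([r(t,220,210,80,60),r(t,360,206,88,66)]),np.hstack([r(s,315,232,120,90),r(s,235,170,120,90)])]))
E
```

```text
(no output)
```

View pics/crops.png

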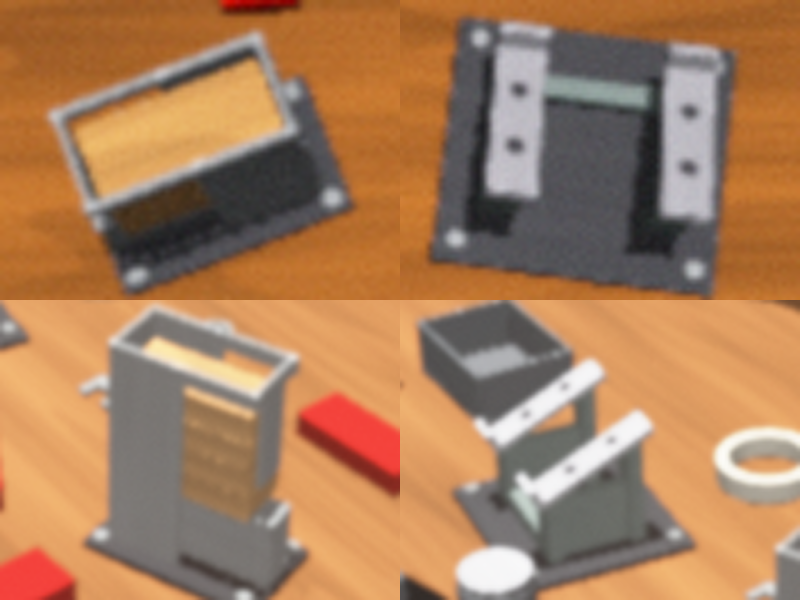

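```bash
python3 - <<'E'
from h import *
np.set_printoptions(precision=4,suppress=True)
c=optics.camera_params("top"); s=optics.camera_params("scene")
f=lambda l,x0,y0,k,z,dx=0:np.array([onz(c,x0+(u-dx)/k,y0+v/k,z) for u,v in l])
rim=f([(52,117),(257,36),(298,130),(92,210)],220,210,5,.19)
base=f([(128,293),(354,207),(303,78)],220,210,5,.008)
jig=f([(458,17),(736,50),(712,298),(430,262)],360,206,400/88,.008,400)
ang=lambda v:np.degrees(np.arctan2(v[1],v[0]))
print("rim",rim,rim.mean(0),np.linalg.norm(np.diff(rim,axis=0),axis=1),ang(rim[1]-rim[0]),ang(rim[2]-rim[3]))
print("base",base,(base[0]+base[2])/2,np.linalg.norm(np.diff(base,axis=0),axis=1),ang(base[1]-base[0]))
print("jig",jig.mean(0),np.linalg.norm(np.diff(jig,axis=0),axis=1),ang(jig[0]-jig[3]),ang(jig[1]-jig[2]),ang(jig[0]-jig[1])-90)
# rest beds: top crop corners, upper end edges
# verify with the scene camera
m=(rim.mean(0)); print(proj(s,rim), proj(s,jig))
E
```

```text
rim [[0.5671 0.2249 0.19  ]
 [0.6124 0.113  0.19  ]
 [0.5593 0.0895 0.19  ]
 [0.5152 0.2013 0.19  ]] [0.5635 0.1572 0.19  ] [0.1207 0.058  0.1201] -67.94277720778334 -68.42480487189366
base [[0.4966 0.2099 0.008 ]
 [0.5495 0.0726 0.008 ]
 [0.6307 0.1051 0.008 ]] [0.5636 0.1575 0.008 ] [0.1472 0.0875] -68.94163366543862
jig [ 0.5833 -0.2638  0.008 ] [0.19   0.1717 0.1891] -7.326571747126513 -7.626135372115431 -7.2446062184474584
[[392.3401 259.5311]
 [348.606  243.5375]
 [360.6846 232.523 ]
 [403.2162 247.6631]] [[271.723  256.5299]
 [250.2934 225.9282]
 [299.9551 213.4103]
 [324.4845 241.7729]]
```

```bash
cat >> h.py <<'E'
np.set_printoptions(precision=2,suppress=True)
def frame(p,yaw,pitch=0): return np.array(p,float),R.from_euler("ZY",[yaw,pitch],degrees=True)
MAG=frame([.5635,.1573,0],-68.3)
JIG=frame([.583,-.264,0],-7.4)
def inF(F,p): return F[1].inv().apply(np.asarray(p)-F[0])*1e3
def toW(F,mm): return F[0]+F[1].apply(np.asarray(mm)/1e3)
def lean(F,th):  # tool leaning back th deg: tool z = sin(th) x - cos(th) z ; tool x = cos(th) x + sin(th) z
    s,c=np.sin(np.radians(th)),np.cos(np.radians(th))
    return F[1]*R.from_matrix(np.array([[c,0,s],[0,-1,0],[s,0,-c]]).T.copy().T)
def delta(p,rot,st=None):
    st=st or read_state(); r0=R.from_rotvec(st["ee_rot"])
    d=r0.inv().apply(np.asarray(p)-st["ee_pos"])*1e3; w=(r0.inv()*rot).as_rotvec(degrees=True)
    print("xyz",d.round(1),"rot",w.round(1),"rows>=",max(np.linalg.norm(d)/62.5,np.linalg.norm(w)/10.7).round(1))
E
python3 - <<'E'
from h import *
c=optics.camera_params("top")
for n,u,v in(("mug",160,248),("mugrim",163,237),("spray",315,175)): print(n,inF(MAG,onz(c,u,v,.095 if n=="mugrim" else 0)),onz(c,u,v,0))
for n,u,v in(("L",117.5,118),("R",289.5,139)):
    p=onz(c,360+u/4.545,206+v/4.545,.1); print(n,p*1e3,inF(JIG,p))
M=lean(MAG,45); print(M.apply(np.eye(3)))
st=read_state(); cw=optics.camera_params("wrist"); r0=R.from_rotvec(st["ee_rot"])
print("cam in tool",r0.inv().apply(cw["origin"]-st["ee_pos"])*1e3,(r0.inv()*R.from_rotvec(cw["attitude"])).as_matrix())
w1=[.42,-.36,.42]; print("w1"); delta(w1,lean(frame([0,0,0],-40),0))
print("pre",toW(MAG,[-150,0,90])); delta(toW(MAG,[-150,0,200]),M)
E
```

```text
mug [-298.74  118.16    0.  ] [0.56 0.48 0.  ]
mugrim [-258.09  117.9    95.  ] [0.6  0.47 0.  ]
spray [232.91 158.2    0.  ] [ 0.8 -0.   0. ]
L [ 589.29 -210.36  100.  ] [ -0.67  54.   100.  ]
R [ 575.19 -319.53  100.  ] [ -0.59 -56.07 100.  ]
[[ 0.26 -0.66  0.71]
 [-0.93 -0.37 -0.  ]
 [ 0.26 -0.66 -0.71]]
cam in tool [  77.25   -0.07 -145.84] [[-0.   -0.95 -0.3 ]
 [ 1.   -0.    0.  ]
 [-0.   -0.3   0.95]]
w1
xyz [ 313.5 -168.9 -181.7] rot [-0.1  0.1 54.9] rows>= 6.4
pre [0.51 0.3  0.09]
xyz [ 567.3 -780.6   39.2] rot [-32.6  36.7  78.5] rows>= 15.5
```

```bash
W='{"fingers":1,"x":313,"y":-169,"z":-180,"rz":50}'; echo; python3 -m pendant '[{"fingers":1,"x":313,"y":-169,"z":-180,"rz":50},{"fingers":1,"x":313,"y":-169,"z":-180,"rz":50},{"fingers":1,"x":313,"y":-169,"z":-180,"rz":50},{"fingers":1,"x":313,"y":-169,"z":-180,"rz":50},{"fingers":1,"x":313,"y":-169,"z":-180,"rz":50},{"fingers":1,"x":313,"y":-169,"z":-180,"rz":50},{"fingers":1,"x":567,"y":-780,"z":-80,"rx":-33,"ry":37,"rz":78},{"fingers":1,"x":567,"y":-780,"z":-80,"rx":-33,"ry":37,"rz":78},{"fingers":1,"x":567,"y":-780,"z":-80,"rx":-33,"ry":37,"rz":78},{"fingers":1,"x":567,"y":-780,"z":-80,"rx":-33,"ry":37,"rz":78},{"fingers":1,"x":567,"y":-780,"z":-80,"rx":-33,"ry":37,"rz":78},{"fingers":1,"x":567,"y":-780,"z":-80,"rx":-33,"ry":37,"rz":78}]' 50
python3 - <<'E'
from h import *
t=cv2.imread("pics/top0.png");s=cv2.imread("pics/scene0.png")
for n,im,(x0,y0,x1,y1) in(("top",t,(140,205,200,270)),("scene",s,(415,325,480,400))):
    h=cv2.cvtColor(im[y0:y1,x0:x1],cv2.COLOR_BGR2HSV)
    m=((h[...,1]<70)&(h[...,2]>70)).astype(np.uint8)
    k,l,st,ce=cv2.connectedComponentsWithStats(m); i=1+st[1:,4].argmax(); b=st[i]
    print(n,b[:5]+np.array([x0,y0,0,0,0]))
M=lean(MAG,45); delta(toW(MAG,[-150,0,320]),M); st=read_state(); print(st["q"],st["t"])
E
```

```text
top [151 222  34  40 780]
scene [ 425  335   47   58 2014]
xyz [ 567.3 -780.8  -80.8] rot [-32.6  36.7  78.5] rows>= 15.5
[ 1.34  0.69 -0.19  1.57  0.16  0.9  -0.22] 0.1validation failed for argument at $[0]...
```

```bash
python3 -m pendant '[{"fingers":1.0,"x":313,"y":-169,"z":-180,"rx":0,"ry":0,"rz":50}]' 50; echo; python3 -m pendant --help | head -30
```

```text
t: 0.22
ee_pos: [0.196, -0.5669, 0.2645]
ee_rot: [-3.137, -0.092, 0.007]
ft_force: [1.5, -0.3, 0.2]
gripper_width: 0.998
invalid input: not JSON, or not a number
```

```bash
python3 - <<'E'
from h import *
delta([.42,-.36,.42],lean(frame([0,0,0],-40),0)); delta(toW(MAG,[-150,0,320]),lean(MAG,45))
E
```

```text
xyz [ 235. -194. -156.] rot [-0.1  0.3 43.4] rows>= 5.5
xyz [ 361.8 -844.1  -54.3] rot [-28.1  39.2  67.8] rows>= 14.7
```

```bash
python3 -m pendant '[{"fingers":1,"x":235,"y":-194,"z":-156,"rx":0,"ry":0,"rz":40},{"fingers":1,"x":235,"y":-194,"z":-156,"rx":0,"ry":0,"rz":40},{"fingers":1,"x":235,"y":-194,"z":-156,"rx":0,"ry":0,"rz":40},{"fingers":1,"x":235,"y":-194,"z":-156,"rx":0,"ry":0,"rz":40},{"fingers":1,"x":235,"y":-194,"z":-156,"rx":0,"ry":0,"rz":40},{"fingers":1,"x":362,"y":-844,"z":-54,"rx":-28,"ry":39,"rz":68},{"fingers":1,"x":362,"y":-844,"z":-54,"rx":-28,"ry":39,"rz":68},{"fingers":1,"x":362,"y":-844,"z":-54,"rx":-28,"ry":39,"rz":68},{"fingers":1,"x":362,"y":-844,"z":-54,"rx":-28,"ry":39,"rz":68},{"fingers":1,"x":362,"y":-844,"z":-54,"rx":-28,"ry":39,"rz":68},{"fingers":1,"x":362,"y":-844,"z":-54,"rx":-28,"ry":39,"rz":68},{"fingers":1,"x":362,"y":-844,"z":-54,"rx":-28,"ry":39,"rz":68}]' 50
python3 - <<'E'
from h import *
delta(toW(MAG,[-150,0,320]),lean(MAG,45)); st=read_state(); print(st["q"],st["t"])
# mug: bottom/rim bbox centres -> top view rim bbox cols 151..185
c=optics.camera_params("top"); s=optics.camera_params("scene")
for z in(.095,): print("top",[inF(MAG,onz(c,u,v,z)) for u,v in((164,236),)])
# predicted bboxes for mug body at candidate centres
g=np.linspace(0,2*np.pi,60)
for dx in(-290,-275,-260):
  for dy in(105,120):
    P=np.vstack([[toW(MAG,[dx+40*np.cos(a),dy+40*np.sin(a),z]) for a in g] for z in(0,95)])
    a=proj(c,P);b=proj(s,P); print(dx,dy,a.min(0),a.max(0),b.min(0),b.max(0))
E
```

```text
t: 1.72
ee_pos: [0.4394, -0.1597, 0.3488]
ee_rot: [2.426, -1.331, 0.529]
ft_force: [0.8, 0.1, -1.0]
gripper_width: 0.999
xyz [-313.7 -295.5 -167.5] rot [-0.9 16.6 11. ] rows>= 7.4
[-0.75  0.41  0.99  2.16  0.19  0.51 -2.58] 1.725
top [array([-254.42,  119.65,   95.  ])]
-290 105 [140.38 231.62] [176.91 263.63] [443.24 335.66] [486.44 394.52]
-290 120 [138.81 226.99] [175.37 259.17] [440.27 339.67] [483.68 399.09]
-275 105 [145.26 229.76] [181.5  261.84] [437.05 332.97] [479.62 391.43]
-275 120 [143.68 225.14] [179.95 257.38] [434.04 336.93] [476.82 395.94]
-260 105 [150.13 227.9 ] [186.08 260.05] [430.93 330.31] [472.89 388.37]
-260 120 [148.54 223.28] [184.52 255.59] [427.89 334.23] [470.04 392.83]
```

```bash
cat >> h.py <<'E'
def leanF(F,th): return lean(F,th)*R.from_euler("z",180,degrees=True)
E
python3 - <<'E'
from h import *
st=read_state(); print("now"); delta(toW(MAG,[-150,0,320]),leanF(MAG,45))
delta([.45,.0,.42],R.from_rotvec(st["ee_rot"])*R.from_euler("z",-90,degrees=True)); delta([.45,.0,.42],leanF(frame([0,0,0],-130),0))
E
```

```text
now
xyz [-313.7 -295.5 -167.5] rot [ -24.4   -1.3 -167.3] rows>= 15.8
xyz [ -78.6  -83.7 -132.3] rot [  0.   0. -90.] rows>= 8.4
xyz [ -78.6  -83.7 -132.3] rot [  30.2  -13.4 -105. ] rows>= 10.3
```

```bash
python3 -m pendant '[{"fingers":1,"x":-79,"y":-84,"z":-132,"rx":-12,"ry":-1,"rz":-80},{"fingers":1,"x":-79,"y":-84,"z":-132,"rx":-12,"ry":-1,"rz":-80},{"fingers":1,"x":-79,"y":-84,"z":-132,"rx":-12,"ry":-1,"rz":-80},{"fingers":1,"x":-79,"y":-84,"z":-132,"rx":-12,"ry":-1,"rz":-80},{"fingers":1,"x":-79,"y":-84,"z":-132,"rx":-12,"ry":-1,"rz":-80},{"fingers":1,"x":-79,"y":-84,"z":-132,"rx":-12,"ry":-1,"rz":-80},{"fingers":1,"x":-79,"y":-84,"z":-132,"rx":-12,"ry":-1,"rz":-80},{"fingers":1,"x":-314,"y":-295,"z":-167,"rx":-24,"ry":-1,"rz":-167},{"fingers":1,"x":-314,"y":-295,"z":-167,"rx":-24,"ry":-1,"rz":-167},{"fingers":1,"x":-314,"y":-295,"z":-167,"rx":-24,"ry":-1,"rz":-167},{"fingers":1,"x":-314,"y":-295,"z":-167,"rx":-24,"ry":-1,"rz":-167},{"fingers":1,"x":-314,"y":-295,"z":-167,"rx":-24,"ry":-1,"rz":-167}]' 50
python3 - <<'E'
from h import *
delta(toW(MAG,[-150,0,320]),leanF(MAG,45)); st=read_state(); print(st["q"],st["t"])
E
```

```text
t: 3.22
ee_pos: [0.5053, 0.2933, 0.3199]
ee_rot: [1.978, 1.396, -0.345]
ft_force: [1.0, 0.7, -0.4]
gripper_width: 1.003
xyz [ 3.5  1.9 -1.9] rot [ -5.9  -0.5 -39.1] rows>= 3.7
[-1.08  0.8   0.33  1.4   0.39  1.41 -1.28] 3.225
```

```bash
python3 - <<'E'
from h import *
delta(toW(MAG,[-130,0,90]),leanF(MAG,45))
E
```

```text
xyz [123.4 -74.4 180.1] rot [ -5.9  -0.5 -39.1] rows>= 3.7
```

```bash
python3 -m pendant '[{"fingers":1,"x":4,"y":2,"z":0,"rx":-6,"ry":0,"rz":-39},{"fingers":1,"x":4,"y":2,"z":0,"rx":-6,"ry":0,"rz":-39},{"fingers":1,"x":4,"y":2,"z":0,"rx":-6,"ry":0,"rz":-39},{"fingers":1,"x":123,"y":-74,"z":180,"rx":-6,"ry":0,"rz":-39},{"fingers":1,"x":123,"y":-74,"z":180,"rx":-6,"ry":0,"rz":-39},{"fingers":1,"x":123,"y":-74,"z":180,"rx":-6,"ry":0,"rz":-39},{"fingers":1,"x":123,"y":-74,"z":180,"rx":-6,"ry":0,"rz":-39},{"fingers":1,"x":123,"y":-74,"z":180,"rx":-6,"ry":0,"rz":-39}]' 50
python3 - <<'E'
from h import *
delta(toW(MAG,[-45,0,71]),leanF(MAG,45)); st=read_state(); print(st["q"],st["t"],inF(MAG,st["ee_pos"]))
c=optics.camera_params("wrist"); im=optics.capture("wrist")
for p in([-55,24,94],[-55,-24,94],[-55,24,70],[-55,-24,70],[-60.5,15,99],[-60.5,-15,99],[-72,15,70],[-72,-15,70]):
    u=proj(c,toW(MAG,p),True)[0]; print(p,u); cv2.circle(im,tuple(int(round(a)) for a in u),2,(0,0,255),-1)
cv2.imwrite("pics/w1.png",im)
E
```

```text
t: 4.22
ee_pos: [0.5149, 0.2745, 0.0889]
ee_rot: [1.371, 2.012, -0.562]
ft_force: [0.4, 0.6, 0.8]
gripper_width: 1.0
xyz [-45.5   2.1  70.5] rot [-0.  -0.2 -0.2] rows>= 1.3
[-1.01  1.06  0.17  1.61  0.62  1.   -1.  ] 4.225 [-126.92   -1.85   88.95]
[-55, 24, 94] [361.87 341.01]
[-55, -24, 94] [284.79 341.44]
[-55, 24, 70] [360.42 304.56]
[-55, -24, 70] [285.76 304.95]
[-60.5, 15, 99] [348.3  347.64]
[-60.5, -15, 99] [298.6  347.92]
[-72, 15, 70] [348.31 296.77]
[-72, -15, 70] [298.22 297.03]
```

View pics/w1.png

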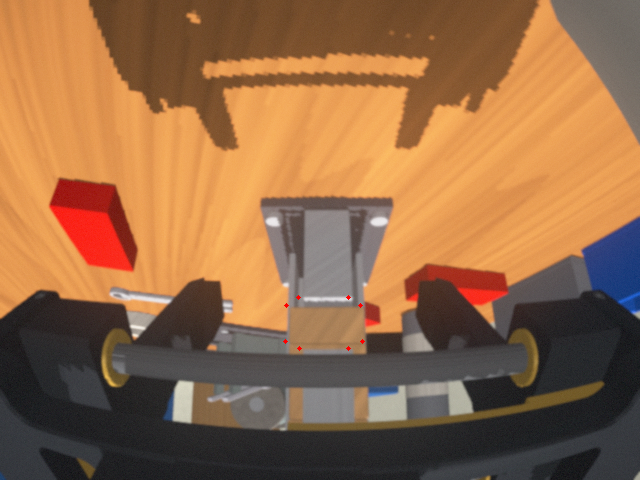

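```bash
python3 - <<'E'
from h import *
c=optics.camera_params("wrist"); im=cv2.imread("pics/w1.png")
print("rib"); 
for p in([-75,45,8],[-75,-45,8],[-72,15,70],[-72,-15,70],[-55,24,82],[-55,-24,82]): print(p,proj(c,toW(MAG,p),True)[0])
for r in(202,301,315,325,335):
    g=cv2.GaussianBlur(im,(3,3),0)[r].astype(int); d=np.abs(np.diff(g[:,:],axis=0)).sum(1); print(r,[(i,int(d[i])) for i in range(250,410) if d[i]>45 and d[i]==d[max(0,i-3):i+4].max()])
for col in(315,327,340):
    g=cv2.GaussianBlur(im,(3,3),0)[:,col].astype(int); d=np.abs(np.diff(g,axis=0)).sum(1); print("col",col,[(i,int(d[i])) for i in range(180,360) if d[i]>40 and d[i]==d[i-3:i+4].max()])
E
```

```text
rib
[-75, 45, 8] [386.3  203.09]
[-75, -45, 8] [252.96 204.16]
[-72, 15, 70] [345.33 293.42]
[-72, -15, 70] [295.52 293.83]
[-55, 24, 82] [358.38 319.28]
[-55, -24, 82] [282.82 319.91]
202 [(260, 65), (392, 57)]
301 [(351, 55)]
315 [(379, 78), (400, 65)]
325 [(364, 47), (401, 71)]
335 [(365, 60)]
col 315 [(195, 58), (209, 46), (296, 81), (301, 95), (353, 59)]
col 327 [(195, 61), (196, 61), (209, 50), (296, 76), (300, 95), (353, 58)]
col 340 [(196, 58), (209, 46), (296, 76), (300, 96), (353, 56)]
```

```bash
python3 - <<'E'
from h import *
c=optics.camera_params("wrist"); im=optics.capture("wrist"); cv2.imwrite("pics/w2.png",im)
print(inF(MAG,read_state()["ee_pos"]))
for p in([-75,45,8],[-75,-45,8],[-72,15,70],[-72,-15,70],[-55,24,82],[-55,-24,82],[-55,0,94],[-55,0,70],[-60.5,0,99]): print(p,proj(c,toW(MAG,p),True)[0])
G=cv2.GaussianBlur(im,(3,3),0).astype(int)
for r in(205,260,298,325,335):
    d=np.abs(np.diff(G[r],axis=0)).sum(1); print(r,[(i,int(d[i])) for i in range(250,410) if d[i]>25 and d[i]==d[max(0,i-3):i+4].max()])
for col in(315,327,340):
    d=np.abs(np.diff(G[:,col],axis=0)).sum(1); print("col",col,[(i,int(d[i])) for i in range(180,360) if d[i]>30 and d[i]==d[i-3:i+4].max()])
E
```

```text
[-127.74    0.8    92.65]
[-75, 45, 8] [386.3  203.09]
[-75, -45, 8] [252.96 204.16]
[-72, 15, 70] [345.33 293.42]
[-72, -15, 70] [295.52 293.83]
[-55, 24, 82] [358.38 319.28]
[-55, -24, 82] [282.82 319.91]
[-55, 0, 94] [320.77 338.31]
[-55, 0, 70] [320.46 301.93]
[-60.5, 0, 99] [320.84 344.52]
205 [(257, 50), (344, 29), (388, 46)]
260 [(272, 48), (286, 34), (287, 34), (293, 48), (300, 55), (347, 53), (352, 42), (371, 51), (372, 51)]
298 [(285, 47), (291, 34), (295, 32), (348, 42), (349, 42), (355, 35), (361, 40)]
325 [(284, 42), (362, 36), (399, 66)]
335 [(363, 63), (400, 51)]
col 315 [(193, 65), (206, 52), (207, 52), (297, 90), (353, 55), (354, 55)]
col 327 [(193, 58), (206, 55), (297, 98), (353, 60)]
col 340 [(193, 65), (206, 53), (292, 79), (297, 102), (353, 61)]
```

```bash
python3 -m pendant '[{"fingers":1,"x":-22,"y":1,"z":37,"rx":0,"ry":0,"rz":0},{"fingers":1,"x":-43,"y":1,"z":74,"rx":0,"ry":0,"rz":0},{"fingers":1,"x":-43,"y":1,"z":74,"rx":0,"ry":0,"rz":0},{"fingers":1,"x":-43,"y":1,"z":74,"rx":0,"ry":0,"rz":0},{"fingers":1,"x":-43,"y":1,"z":74,"rx":0,"ry":0,"rz":0}]' 50
python3 - <<'E'
from h import *
st=read_state(); print(inF(MAG,st["ee_pos"])); delta(toW(MAG,[-45,1.5,71]),leanF(MAG,45))
c=optics.camera_params("wrist"); im=optics.capture("wrist"); 
cv2.imwrite("pics/w3.png",im)
E
```

```text
t: 4.95
ee_pos: [0.5482, 0.2021, 0.0699]
ee_rot: [1.374, 2.013, -0.549]
ft_force: [0.7, -0.1, 0.0]
gripper_width: 1.002
[-47.31   2.31  69.92]
xyz [-2.4 -0.8  0.8] rot [ 0.4 -0.5 -0.5] rows>= 0.1
```

View pics/w3.png

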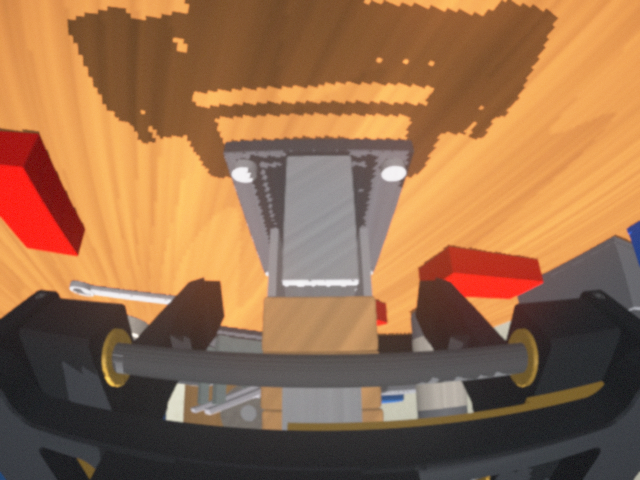

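```bash
python3 -m pendant '[{"fingers":1,"x":-2,"y":0,"z":2,"rx":0,"ry":0,"rz":0},{"fingers":0.3,"x":-2,"y":0,"z":2,"rx":0,"ry":0,"rz":0},{"fingers":0.3,"x":-2,"y":0,"z":2,"rx":0,"ry":0,"rz":0},{"fingers":0.3,"x":-2,"y":0,"z":2,"rx":0,"ry":0,"rz":0},{"fingers":0.3,"x":-2,"y":0,"z":2,"rx":0,"ry":0,"rz":0},{"fingers":0.3,"x":-2,"y":0,"z":2,"rx":0,"ry":0,"rz":0}]' 55
python3 - <<'E'
from h import *
st=read_state(); print(inF(MAG,st["ee_pos"]),inF((np.zeros(3),MAG[1]),st["ft_force"])/1e3)
E
```

```text
t: 5.75
ee_pos: [0.5492, 0.1971, 0.0692]
ee_rot: [1.374, 2.011, -0.553]
ft_force: [1.2, -0.1, -0.3]
gripper_width: 0.536
[-42.32   1.43  69.22] [ 0.54  1.07 -0.31]
```

```bash
python3 -m pendant '[{"fingers":0.3,"x":7,"y":0,"z":-7,"rx":0,"ry":0,"rz":0},{"fingers":0.3,"x":14,"y":0,"z":-14,"rx":0,"ry":0,"rz":0},{"fingers":0.3,"x":21,"y":0,"z":-21,"rx":0,"ry":0,"rz":0},{"fingers":0.3,"x":28,"y":0,"z":-28,"rx":0,"ry":0,"rz":0},{"fingers":0.3,"x":28,"y":0,"z":-28,"rx":0,"ry":0,"rz":0},{"fingers":0.3,"x":28,"y":0,"z":-28,"rx":0,"ry":0,"rz":0}]' 55
python3 - <<'E'
from h import *
st=read_state(); print(inF(MAG,st["ee_pos"]),inF((np.zeros(3),MAG[1]),st["ft_force"])/1e3,st["gripper_width"])
im=optics.capture("wrist"); cv2.imwrite("pics/w4.png",im)
c=optics.camera_params("wrist")
G=cv2.GaussianBlur(im,(3,3),0).astype(int)
for col in(300,320,340):
    d=np.abs(np.diff(G[:,col],axis=0)).sum(1); print("col",col,[(i,int(d[i])) for i in range(180,360) if d[i]>30 and d[i]==d[i-3:i+4].max()])
E
```

```text
t: 6.5
ee_pos: [0.5342, 0.2354, 0.0692]
ee_rot: [1.374, 2.013, -0.551]
ft_force: [-1.9, 1.4, -0.3]
gripper_width: 0.536
[-83.41   1.64  69.24] [-2.05 -1.22 -0.31] 0.535706231360056
col 300 [(199, 62), (294, 31), (347, 50), (354, 123)]
col 320 [(198, 68), (347, 51), (354, 131)]
col 340 [(198, 67), (293, 31), (347, 57), (354, 137)]
```

```bash
python3 -m pendant '[{"fingers":0.3,"x":9,"y":0,"z":-9,"rx":0,"ry":0,"rz":0},{"fingers":0.3,"x":18,"y":0,"z":-18,"rx":0,"ry":0,"rz":0},{"fingers":0.3,"x":27,"y":0,"z":-27,"rx":0,"ry":0,"rz":0},{"fingers":0.3,"x":36,"y":0,"z":-36,"rx":0,"ry":0,"rz":0},{"fingers":0.3,"x":36,"y":0,"z":-36,"rx":0,"ry":0,"rz":0},{"fingers":0.3,"x":36,"y":0,"z":-36,"rx":0,"ry":0,"rz":0}]' 55
python3 - <<'E'
from h import *
st=read_state(); print(inF(MAG,st["ee_pos"]),inF((np.zeros(3),MAG[1]),st["ft_force"])/1e3,st["gripper_width"])
im=optics.capture("scene"); cv2.imwrite("pics/s1.png",cv2.resize(im[200:410,310:590],None,fx=2.8,fy=2.8,interpolation=cv2.INTER_CUBIC))
E
```

```text
t: 7.3
ee_pos: [0.5153, 0.2836, 0.0693]
ee_rot: [1.375, 2.015, -0.549]
ft_force: [-1.6, 4.3, -0.5]
gripper_width: 0.536
[-135.18    1.94   69.28] [-4.57  0.15 -0.45] 0.5357237048868527
```

View pics/s1.png

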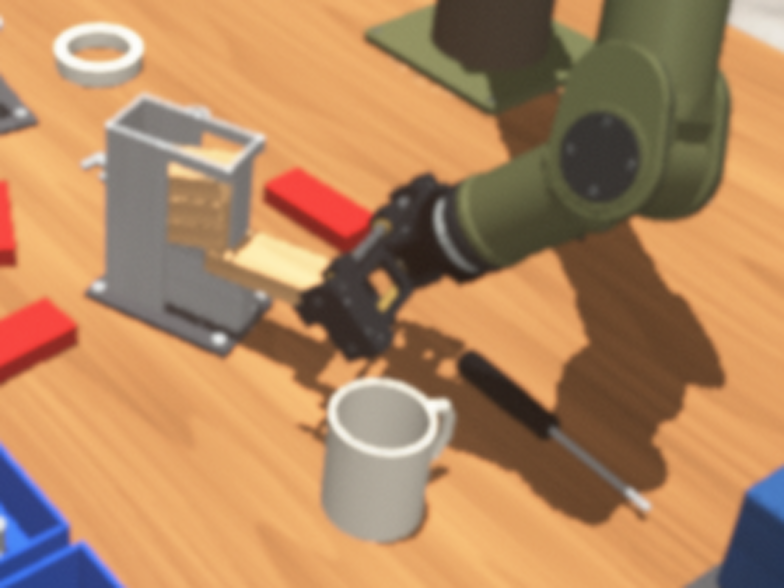

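```bash
python3 -m pendant '[{"fingers":0.3,"x":0.5,"y":0,"z":-6.5,"rx":0,"ry":2.5,"rz":0},{"fingers":0.3,"x":1,"y":0,"z":-13,"rx":0,"ry":5,"rz":0},{"fingers":0.3,"x":7.5,"y":0,"z":-19.5,"rx":0,"ry":5,"rz":0},{"fingers":0.3,"x":14,"y":0,"z":-26,"rx":0,"ry":5,"rz":0},{"fingers":0.3,"x":15,"y":0,"z":-32,"rx":0,"ry":5,"rz":0},{"fingers":0.3,"x":15,"y":0,"z":-32,"rx":0,"ry":5,"rz":0},{"fingers":0.3,"x":15,"y":0,"z":-32,"rx":0,"ry":5,"rz":0},{"fingers":0.3,"x":15,"y":0,"z":-32,"rx":0,"ry":5,"rz":0}]' 55
python3 - <<'E'
from h import *
st=read_state(); print(inF(MAG,st["ee_pos"]),inF((np.zeros(3),MAG[1]),st["ft_force"])/1e3,st["gripper_width"])
im=optics.capture("scene"); cv2.imwrite("pics/s2.png",cv2.resize(im[200:410,310:590],None,fx=2.8,fy=2.8,interpolation=cv2.INTER_CUBIC))
E
```

```text
t: 8.35
ee_pos: [0.5036, 0.3116, 0.0821]
ee_rot: [1.421, 2.079, -0.502]
ft_force: [-0.1, -0.1, -2.0]
gripper_width: 0.535
[-165.46    1.41   82.06] [ 0.06 -0.16 -2.  ] 0.5346683417664473
```

View pics/s2.png

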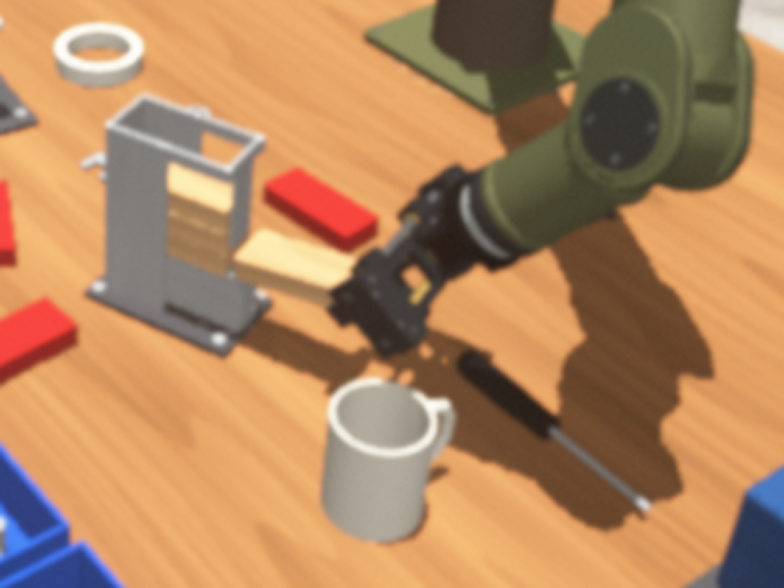

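```bash
cat >> h.py <<'E'
RR=frame(toW(JIG,[0,-55,100]),-7.4,25); RL=frame(toW(JIG,[0,55,100]),-7.4,25)
T=np.array([-42.3,0,-13.])
E
python3 - <<'E'
from h import *
st=read_state(); r=R.from_rotvec(st["ee_rot"]); p=st["ee_pos"]
print("up"); delta(p+[-.03,.0,.27],r)
print("mid"); delta([.5,.0,.40],leanF(frame([0,0,0],-200+180),35))
print("pre"); delta(toW(RR,np.array([-15,0,12+100])+T),leanF(RR,45)); print(toW(RR,np.array([-15,0,12+100])+T),toW(RR,np.array([0,0,12])+T),R.from_rotvec(leanF(RR,45).as_rotvec()).apply(np.eye(3)))
E
```

```text
up
xyz [-164.1  -25.5 -215. ] rot [0. 0. 0.] rows>= 4.3
mid
xyz [-425.8 -114.7  -61.3] rot [-29.    4.6 -38.9] rows>= 7.1
pre
xyz [-553.2 -171.2  285.4] rot [-30.1  18.  -53.5] rows>= 10.3
[ 0.57 -0.32  0.21] [ 0.54 -0.31  0.12] [[-0.93  0.12 -0.34]
 [ 0.13  0.99 -0.  ]
 [ 0.34 -0.04 -0.94]]
```

```bash
python3 -m pendant '[{"fingers":0.3,"x":-164,"y":-25,"z":-215,"rx":0,"ry":0,"rz":0},{"fingers":0.3,"x":-164,"y":-25,"z":-215,"rx":0,"ry":0,"rz":0},{"fingers":0.3,"x":-164,"y":-25,"z":-215,"rx":0,"ry":0,"rz":0},{"fingers":0.3,"x":-164,"y":-25,"z":-215,"rx":0,"ry":0,"rz":0},{"fingers":0.3,"x":-426,"y":-115,"z":-61,"rx":-29,"ry":5,"rz":-39},{"fingers":0.3,"x":-426,"y":-115,"z":-61,"rx":-29,"ry":5,"rz":-39},{"fingers":0.3,"x":-426,"y":-115,"z":-61,"rx":-29,"ry":5,"rz":-39},{"fingers":0.3,"x":-426,"y":-115,"z":-61,"rx":-29,"ry":5,"rz":-39},{"fingers":0.3,"x":-426,"y":-115,"z":-61,"rx":-29,"ry":5,"rz":-39},{"fingers":0.3,"x":-426,"y":-115,"z":-61,"rx":-29,"ry":5,"rz":-39},{"fingers":0.3,"x":-426,"y":-115,"z":-61,"rx":-29,"ry":5,"rz":-39}]' 55
python3 - <<'E'
from h import *
st=read_state(); print(st["q"]); print("high"); delta(toW(RR,np.array([-15,0,12+200])+T),leanF(RR,45))
print("pre"); delta(toW(RR,np.array([-15,0,12+60])+T),leanF(RR,45))
E
```

```text
t: 9.78
ee_pos: [0.499, -0.0031, 0.4001]
ee_rot: [0.448, 2.503, -0.137]
ft_force: [-0.5, 0.5, -1.1]
gripper_width: 0.536
[-0.42  0.14  0.12  2.2   0.85  0.46  0.19]
high
xyz [-121.1 -262.4  199.1] rot [ -5.8  14.6 -11.5] rows>= 5.6
pre
xyz [  -1.5 -275.7  270.7] rot [ -5.8  14.6 -11.5] rows>= 6.2
```

```bash
python3 -m pendant '[{"fingers":0.3,"x":-121,"y":-262,"z":199,"rx":-6,"ry":15,"rz":-11},{"fingers":0.3,"x":-121,"y":-262,"z":199,"rx":-6,"ry":15,"rz":-11},{"fingers":0.3,"x":-121,"y":-262,"z":199,"rx":-6,"ry":15,"rz":-11},{"fingers":0.3,"x":-121,"y":-262,"z":199,"rx":-6,"ry":15,"rz":-11},{"fingers":0.3,"x":-121,"y":-262,"z":199,"rx":-6,"ry":15,"rz":-11},{"fingers":0.3,"x":-121,"y":-262,"z":199,"rx":-6,"ry":15,"rz":-11},{"fingers":0.3,"x":-2,"y":-276,"z":271,"rx":-6,"ry":15,"rz":-11},{"fingers":0.3,"x":-2,"y":-276,"z":271,"rx":-6,"ry":15,"rz":-11},{"fingers":0.3,"x":-2,"y":-276,"z":271,"rx":-6,"ry":15,"rz":-11},{"fingers":0.3,"x":-2,"y":-276,"z":271,"rx":-6,"ry":15,"rz":-11},{"fingers":0.3,"x":-2,"y":-276,"z":271,"rx":-6,"ry":15,"rz":-11},{"fingers":0.3,"x":-2,"y":-276,"z":271,"rx":-6,"ry":15,"rz":-11}]' 55
python3 - <<'E'
from h import *
st=read_state(); print(st["q"],inF(RR,st["ee_pos"])-T); delta(toW(RR,np.array([-15,0,12+60])+T),leanF(RR,45))
w=optics.capture("wrist"); c=optics.camera_params("wrist")
for F in(RR,RL):
  for p in([-61,16,0],[-61,-16,0],[57,16,0],[57,-16,0],[55,16,16],[55,-16,16]):
    u=proj(c,toW(F,p),True)[0]; cv2.circle(w,tuple(int(round(a)) for a in u),2,(0,0,255),-1)
s=optics.capture("scene"); c=optics.camera_params("scene")
for F in(RR,RL):
  for p in([-61,16,0],[-61,-16,0],[57,16,0],[57,-16,0],[55,16,16],[55,-16,16]):
    u=proj(c,toW(F,p))[0]; cv2.circle(s,tuple(int(round(a)) for a in u),0,(0,0,255),-1)
k=cv2.resize(s[150:270,220:380],(400,300),interpolation=cv2.INTER_CUBIC); w=cv2.resize(w,(400,300),interpolation=cv2.INTER_AREA)
w2=cv2.resize(optics.capture("wrist")[150:450,120:520],(800,300)[0:1]+(300,)) if 0 else None
cv2.imwrite("pics/p1.png",np.hstack([w,k]))
E
```

```text
t: 11.28
ee_pos: [0.5543, -0.3104, 0.1792]
ee_rot: [0.178, 2.791, -0.02]
ft_force: [0.3, 0.9, -1.2]
gripper_width: 0.54
[ 0.65  0.69 -0.23  1.91  0.09  0.23  1.85] [-11.52   5.26  75.26]
xyz [ 4.8 -5.3 -0.2] rot [ 0.5 -0.2  0. ] rows>= 0.1
```

View pics/p1.png

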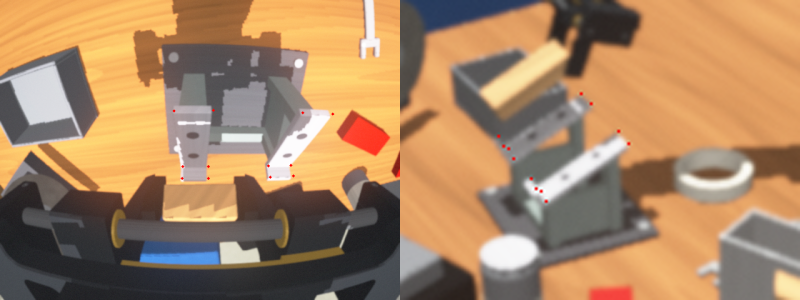

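```bash
python3 - <<'E'
from h import *
st=read_state(); print(inF(RR,st["ee_pos"])-T); delta(toW(RR,np.array([-12,0,12+6])+T),leanF(RR,45))
E
```

```text
[-11.98   4.47  75.  ]
xyz [40.1 -4.8 40.4] rot [ 0.4 -0.3 -0. ] rows>= 0.9
```

```bash
python3 -m pendant '[{"fingers":0.3,"x":20,"y":-4.5,"z":20,"rx":0,"ry":0,"rz":0},{"fingers":0.3,"x":40,"y":-4.5,"z":40,"rx":0,"ry":0,"rz":0},{"fingers":0.3,"x":40,"y":-4.5,"z":40,"rx":0,"ry":0,"rz":0},{"fingers":0.3,"x":40,"y":-4.5,"z":40,"rx":0,"ry":0,"rz":0},{"fingers":0.3,"x":40,"y":-4.5,"z":40,"rx":0,"ry":0,"rz":0}]' 55
python3 - <<'E'
from h import *
st=read_state(); print(inF(RR,st["ee_pos"])-T,RR[1].inv().apply(st["ft_force"])); delta(toW(RR,np.array([-12,0,12])+T),leanF(RR,45))
E
```

```text
t: 12.0
ee_pos: [0.5288, -0.3134, 0.1276]
ee_rot: [0.182, 2.792, -0.022]
ft_force: [-0.8, -0.1, -1.3]
gripper_width: 0.534
[-12.32  -0.99  17.93] [-0.14 -0.19 -1.47]
xyz [3.9 1.  4.4] rot [ 0.4 -0.3 -0.1] rows>= 0.1
```

```bash
python3 -m pendant '[{"fingers":0.3,"x":1.5,"y":0.5,"z":1.5,"rx":0,"ry":0,"rz":0},{"fingers":0.3,"x":3,"y":0.5,"z":3,"rx":0,"ry":0,"rz":0},{"fingers":0.3,"x":4,"y":0.5,"z":4,"rx":0,"ry":0,"rz":0},{"fingers":0.3,"x":4,"y":0.5,"z":4,"rx":0,"ry":0,"rz":0}]' 55
python3 - <<'E'
from h import *
st=read_state(); print(inF(RR,st["ee_pos"])-T,RR[1].inv().apply(st["ft_force"]))
E
```

```text
t: 12.5
ee_pos: [0.5277, -0.313, 0.123]
ee_rot: [0.182, 2.788, -0.023]
ft_force: [0.4, 0.8, 6.8]
gripper_width: 0.534
[-11.37  -0.66  13.3 ] [-2.58  0.8   6.32]
```

```bash
python3 -m pendant '[{"fingers":0.3,"x":-2,"y":0.5,"z":1.2,"rx":0,"ry":0,"rz":0},{"fingers":0.3,"x":-4.5,"y":0.5,"z":4,"rx":0,"ry":0,"rz":0},{"fingers":0.3,"x":-7,"y":0.5,"z":6.5,"rx":0,"ry":0,"rz":0},{"fingers":0.3,"x":-7,"y":0.5,"z":6.5,"rx":0,"ry":0,"rz":0}]' 55
python3 - <<'E'
from h import *
st=read_state(); print(inF(RR,st["ee_pos"])-T,RR[1].inv().apply(st["ft_force"]))
E
```

```text
t: 13.0
ee_pos: [0.5366, -0.3137, 0.1189]
ee_rot: [0.182, 2.788, -0.023]
ft_force: [3.1, -0.3, 4.9]
gripper_width: 0.533
[-1.63 -0.31 13.38] [0.79 0.1  5.75]
```

```bash
python3 -m pendant '[{"fingers":0.3,"x":-1.5,"y":0,"z":1.5,"rx":0,"ry":0,"rz":0},{"fingers":0.3,"x":-3,"y":0,"z":3,"rx":0,"ry":0,"rz":0},{"fingers":0.3,"x":-3,"y":0,"z":3,"rx":0,"ry":0,"rz":0}]' 55
python3 - <<'E'
from h import *
st=read_state(); print(inF(RR,st["ee_pos"])-T,RR[1].inv().apply(st["ft_force"]))
E
```

```text
t: 13.38
ee_pos: [0.5396, -0.3142, 0.1175]
ee_rot: [0.182, 2.789, -0.023]
ft_force: [-1.7, 1.0, 10.3]
gripper_width: 0.539
[ 1.75 -0.33 13.35] [-6.    0.82  8.58]
```

```bash
python3 -m pendant '[{"fingers":0.3,"x":-1,"y":0,"z":1,"rx":0,"ry":0,"rz":0},{"fingers":0.3,"x":-2,"y":0,"z":1,"rx":0,"ry":0,"rz":0},{"fingers":0.3,"x":-2,"y":0,"z":1,"rx":0,"ry":0,"rz":0}]' 55
python3 - <<'E'
from h import *
st=read_state(); print(inF(RR,st["ee_pos"])-T,RR[1].inv().apply(st["ft_force"]))
E
```

```text
t: 13.75
ee_pos: [0.5396, -0.3141, 0.1174]
ee_rot: [0.183, 2.793, -0.023]
ft_force: [-9.1, 3.2, 21.2]
gripper_width: 0.538
[ 1.76 -0.31 13.27] [-17.54   2.01  15.2 ]
```

```bash
python3 -m pendant '[{"fingers":0.3,"x":1,"y":0,"z":-1.5,"rx":0,"ry":0,"rz":0},{"fingers":0.3,"x":1,"y":0,"z":-1.5,"rx":0,"ry":0,"rz":0},{"fingers":0.85,"x":1,"y":0,"z":-1.5,"rx":0,"ry":0,"rz":0},{"fingers":0.85,"x":1,"y":0,"z":-1.5,"rx":0,"ry":0,"rz":0},{"fingers":0.85,"x":1,"y":0,"z":-1.5,"rx":0,"ry":0,"rz":0},{"fingers":0.85,"x":1,"y":0,"z":-1.5,"rx":0,"ry":0,"rz":0},{"fingers":0.85,"x":1,"y":0,"z":-30,"rx":0,"ry":0,"rz":0},{"fingers":0.85,"x":1,"y":0,"z":-60,"rx":0,"ry":0,"rz":0},{"fingers":0.85,"x":1,"y":0,"z":-90,"rx":0,"ry":0,"rz":0},{"fingers":0.85,"x":1,"y":0,"z":-90,"rx":0,"ry":0,"rz":0}]' 55
python3 - <<'E'
from h import *
st=read_state(); print(st["q"],st["ft_force"])
w=optics.capture("wrist"); c=optics.camera_params("wrist")
for p in([-55,24,24],[-55,-24,24],[55,24,24],[55,-24,24],[-55,24,0],[-55,-24,0]):
    u=proj(c,toW(RR,p),True)[0]; cv2.circle(w,tuple(int(round(a)) for a in u),2,(0,0,255),-1)
s=optics.capture("scene"); c=optics.camera_params("scene")
for p in([-55,24,24],[-55,-24,24],[55,24,24],[55,-24,24],[-55,24,0],[55,24,0]):
    u=proj(c,toW(RR,p))[0]; cv2.circle(s,tuple(int(round(a)) for a in u),0,(0,0,255),-1)
k=cv2.resize(s[160:250,235:355],(400,300),interpolation=cv2.INTER_CUBIC)
cv2.imwrite("pics/p2.png",np.hstack([cv2.resize(w[100:400,120:520],(400,300)),k]))
print("up");delta([.47,.0,.42],leanF(frame([0,0,0],-20),35))
E
```

```text
t: 15.0
ee_pos: [0.5093, -0.3112, 0.2015]
ee_rot: [0.184, 2.791, -0.024]
ft_force: [0.1, 0.9, -0.4]
gripper_width: 0.845
[ 0.72  0.62 -0.27  2.    0.11  0.22  1.86] [ 0.12  0.91 -0.35]
up
xyz [   1.1  304.4 -232.1] rot [  6.2 -15.4  11. ] rows>= 6.1
```

View pics/p2.png

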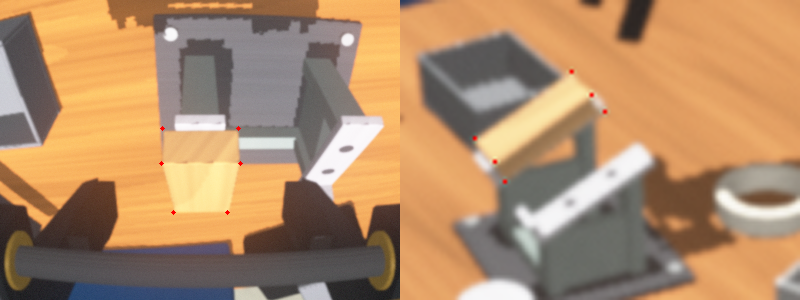

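```bash
python3 - <<'E'
from h import *
delta(toW(MAG,[-150,0,320]),leanF(MAG,45))
E
python3 -m pendant '[{"fingers":1,"x":1,"y":100,"z":-232,"rx":6,"ry":-15,"rz":11},{"fingers":1,"x":1,"y":100,"z":-232,"rx":6,"ry":-15,"rz":11},{"fingers":1,"x":1,"y":100,"z":-232,"rx":6,"ry":-15,"rz":11},{"fingers":1,"x":1,"y":304,"z":-232,"rx":6,"ry":-15,"rz":11},{"fingers":1,"x":1,"y":304,"z":-232,"rx":6,"ry":-15,"rz":11},{"fingers":1,"x":1,"y":304,"z":-232,"rx":6,"ry":-15,"rz":11},{"fingers":1,"x":1,"y":304,"z":-232,"rx":6,"ry":-15,"rz":11}]' 55
python3 - <<'E'
from h import *
delta(toW(MAG,[-150,1,320]),leanF(MAG,45)); delta(toW(MAG,[-130,1,90]),leanF(MAG,45))
E
```

```text
xyz [  36.   602.8 -136. ] rot [ 33.1 -23.2  51.6] rows>= 9.9
t: 15.98
ee_pos: [0.4643, -0.2111, 0.3036]
ee_rot: [0.436, 2.584, -0.137]
ft_force: [0.5, 0.6, 0.4]
gripper_width: 0.996
xyz [ 97.5 493.9 -83.7] rot [ 29.3 -13.5  39.3] rows>= 8.2
xyz [202.  482.  121.8] rot [ 29.3 -13.5  39.3] rows>= 8.6
```

```bash
python3 -m pendant '[{"fingers":1,"x":98,"y":494,"z":-100,"rx":29,"ry":-13,"rz":39},{"fingers":1,"x":98,"y":494,"z":-100,"rx":29,"ry":-13,"rz":39},{"fingers":1,"x":98,"y":494,"z":-100,"rx":29,"ry":-13,"rz":39},{"fingers":1,"x":98,"y":494,"z":-100,"rx":29,"ry":-13,"rz":39},{"fingers":1,"x":98,"y":494,"z":-100,"rx":29,"ry":-13,"rz":39},{"fingers":1,"x":98,"y":494,"z":-100,"rx":29,"ry":-13,"rz":39},{"fingers":1,"x":98,"y":494,"z":-100,"rx":29,"ry":-13,"rz":39},{"fingers":1,"x":98,"y":494,"z":-100,"rx":29,"ry":-13,"rz":39},{"fingers":1,"x":98,"y":494,"z":-100,"rx":29,"ry":-13,"rz":39},{"fingers":1,"x":98,"y":494,"z":-100,"rx":29,"ry":-13,"rz":39}]' 55
python3 - <<'E'
from h import *
st=read_state(); print(st["q"],inF(MAG,st["ee_pos"]))
delta(toW(MAG,[-150,1,320]),leanF(MAG,45)); delta(toW(MAG,[-130,1,90]),leanF(MAG,45))
E
```

```text
t: 17.23
ee_pos: [0.4995, 0.3053, 0.3312]
ee_rot: [1.355, 2.032, -0.557]
ft_force: [-0.1, -0.4, -0.1]
gripper_width: 0.995
[-0.71  0.77 -0.5   1.44  0.85  1.68 -1.  ] [-161.14   -4.78  331.17]
xyz [-0.2  5.7 15.8] rot [ 0.4 -0.6  0.7] rows>= 0.3
xyz [146.3   6.3 194.2] rot [ 0.4 -0.6  0.7] rows>= 3.9
```

```bash
python3 -m pendant '[{"fingers":1,"x":146,"y":6,"z":194,"rx":0,"ry":-0.5,"rz":0.5},{"fingers":1,"x":146,"y":6,"z":194,"rx":0,"ry":-0.5,"rz":0.5},{"fingers":1,"x":146,"y":6,"z":194,"rx":0,"ry":-0.5,"rz":0.5},{"fingers":1,"x":146,"y":6,"z":194,"rx":0,"ry":-0.5,"rz":0.5},{"fingers":1,"x":146,"y":6,"z":194,"rx":0,"ry":-0.5,"rz":0.5},{"fingers":1,"x":146,"y":6,"z":194,"rx":0,"ry":-0.5,"rz":0.5}]' 55
python3 - <<'E'
from h import *
st=read_state(); print(st["q"],inF(MAG,st["ee_pos"]),st["ft_force"])
delta(toW(MAG,[-43,1.5,69.5]),leanF(MAG,45))
im=optics.capture("wrist"); c=optics.camera_params("wrist")
for p in([-72,15,70],[-72,-15,70],[-55,24,82],[-55,-24,82],[-55,0,94]): print(p,proj(c,toW(MAG,p),True)[0])
G=cv2.GaussianBlur(im,(3,3),0).astype(int)
for r in(260,325,335):
    d=np.abs(np.diff(G[r],axis=0)).sum(1); print(r,[(i,int(d[i])) for i in range(250,410) if d[i]>25 and d[i]==d[max(0,i-3):i+4].max()])
for col in(315,327,340):
    d=np.abs(np.diff(G[:,col],axis=0)).sum(1); print("col",col,[(i,int(d[i])) for i in range(180,360) if d[i]>20 and d[i]==d[i-3:i+4].max()])
E
```

```text
t: 17.98
ee_pos: [0.5185, 0.2722, 0.0949]
ee_rot: [1.364, 2.01, -0.56]
ft_force: [0.6, -0.4, 1.4]
gripper_width: 1.0
[-0.69  1.07 -0.43  1.6   1.01  1.36 -1.3 ] [-123.37    0.66   94.87] [ 0.61 -0.43  1.35]
xyz [-38.8   0.6  74.8] rot [ 0.3  0.1 -0.1] rows>= 1.3
[-72, 15, 70] [342.68 284.33]
[-72, -15, 70] [292.5  284.63]
[-55, 24, 82] [355.84 310.87]
[-55, -24, 82] [279.71 311.32]
[-55, 0, 94] [317.89 329.89]
260 [(272, 49), (290, 39), (298, 50), (346, 51), (351, 34), (368, 54)]
325 [(361, 42), (398, 57)]
335 [(282, 26), (361, 75), (398, 65)]
col 315 [(184, 66), (198, 58), (284, 76), (288, 105), (294, 25), (337, 25), (353, 59)]
col 327 [(184, 57), (198, 53), (284, 88), (288, 105), (294, 26), (337, 25), (354, 60)]
col 340 [(185, 64), (198, 51), (284, 85), (288, 104), (294, 26), (330, 25), (336, 27), (353, 60)]
```

```bash
python3 -m pendant '[{"fingers":1,"x":-19,"y":1,"z":37,"rx":0,"ry":0,"rz":0},{"fingers":1,"x":-38,"y":1,"z":74,"rx":0,"ry":0,"rz":0},{"fingers":1,"x":-38,"y":1,"z":74,"rx":0,"ry":0,"rz":0},{"fingers":1,"x":-38,"y":1,"z":74,"rx":0,"ry":0,"rz":0},{"fingers":1,"x":-38,"y":1,"z":74,"rx":0,"ry":0,"rz":0}]' 55
python3 - <<'E'
from h import *
st=read_state(); print(inF(MAG,st["ee_pos"]),inF((np.zeros(3),MAG[1]),st["ft_force"])/1e3); delta(toW(MAG,[-43,1.5,69.5]),leanF(MAG,45))
E
```

```text
t: 18.65
ee_pos: [0.5487, 0.2011, 0.0692]
ee_rot: [1.363, 2.012, -0.556]
ft_force: [-0.0, 0.8, -0.2]
gripper_width: 1.002
[-46.19   2.41  69.21] [-0.75  0.25 -0.19]
xyz [-2.5 -0.9  2. ] rot [ 0.4 -0.  -0.1] rows>= 0.1
```

```bash
python3 -m pendant '[{"fingers":1,"x":-1.5,"y":0,"z":2,"rx":0,"ry":0,"rz":0},{"fingers":0.3,"x":-1.5,"y":0,"z":2,"rx":0,"ry":0,"rz":0},{"fingers":0.3,"x":-1.5,"y":0,"z":2,"rx":0,"ry":0,"rz":0},{"fingers":0.3,"x":-1.5,"y":0,"z":2,"rx":0,"ry":0,"rz":0},{"fingers":0.3,"x":-1.5,"y":0,"z":2,"rx":0,"ry":0,"rz":0},{"fingers":0.3,"x":-1.5,"y":0,"z":2,"rx":0,"ry":0,"rz":0}]' 55
python3 - <<'E'
from h import *
st=read_state(); print(inF(MAG,st["ee_pos"]),inF((np.zeros(3),MAG[1]),st["ft_force"])/1e3)
E
```

```text
t: 19.4
ee_pos: [0.5497, 0.1963, 0.0679]
ee_rot: [1.363, 2.01, -0.561]
ft_force: [1.0, 0.5, 0.4]
gripper_width: 0.536
[-41.33   1.56  67.87] [-0.06  1.12  0.37]
```

Gripped; draw it out the same way (first 93 mm level).

```bash
python3 -m pendant '[{"fingers":0.3,"x":8,"y":0,"z":-8,"rx":0,"ry":0,"rz":0},{"fingers":0.3,"x":16,"y":0,"z":-16,"rx":0,"ry":0,"rz":0},{"fingers":0.3,"x":24,"y":0,"z":-24,"rx":0,"ry":0,"rz":0},{"fingers":0.3,"x":32,"y":0,"z":-32,"rx":0,"ry":0,"rz":0},{"fingers":0.3,"x":40,"y":0,"z":-40,"rx":0,"ry":0,"rz":0},{"fingers":0.3,"x":48,"y":0,"z":-48,"rx":0,"ry":0,"rz":0},{"fingers":0.3,"x":56,"y":0,"z":-56,"rx":0,"ry":0,"rz":0},{"fingers":0.3,"x":64,"y":0,"z":-64,"rx":0,"ry":0,"rz":0},{"fingers":0.3,"x":64,"y":0,"z":-64,"rx":0,"ry":0,"rz":0},{"fingers":0.3,"x":64,"y":0,"z":-64,"rx":0,"ry":0,"rz":0}]' 55
python3 - <<'E'
from h import *
st=read_state(); print(inF(MAG,st["ee_pos"]),inF((np.zeros(3),MAG[1]),st["ft_force"])/1e3,st["gripper_width"],st["q"])
E
```

```text
t: 20.65
ee_pos: [0.5154, 0.2824, 0.0676]
ee_rot: [1.364, 2.013, -0.558]
ft_force: [-1.4, 3.5, 2.2]
gripper_width: 0.539
[-134.01    1.51   67.59] [-3.73 -0.05  2.24] 0.5386917458722209 [-0.71  1.12 -0.42  1.58  1.02  1.35 -1.33]
```

```bash
python3 -m pendant '[{"fingers":0.3,"x":0.5,"y":0,"z":-6.5,"rx":0,"ry":2.5,"rz":0},{"fingers":0.3,"x":1,"y":0,"z":-13,"rx":0,"ry":5,"rz":0},{"fingers":0.3,"x":7.5,"y":0,"z":-19.5,"rx":0,"ry":5,"rz":0},{"fingers":0.3,"x":14,"y":0,"z":-26,"rx":0,"ry":5,"rz":0},{"fingers":0.3,"x":15,"y":0,"z":-32,"rx":0,"ry":5,"rz":0},{"fingers":0.3,"x":15,"y":0,"z":-32,"rx":0,"ry":5,"rz":0},{"fingers":0.3,"x":15,"y":0,"z":-32,"rx":0,"ry":5,"rz":0},{"fingers":0.3,"x":15,"y":0,"z":-32,"rx":0,"ry":5,"rz":0}]' 55
python3 - <<'E'
from h import *
st=read_state(); print(inF(MAG,st["ee_pos"]),inF((np.zeros(3),MAG[1]),st["ft_force"])/1e3,st["gripper_width"])
im=optics.capture("scene"); cv2.imwrite("pics/s3.png",cv2.resize(im[200:410,310:590],None,fx=2.8,fy=2.8,interpolation=cv2.INTER_CUBIC))
E
```

```text
t: 21.65
ee_pos: [0.5037, 0.3108, 0.0796]
ee_rot: [1.41, 2.079, -0.51]
ft_force: [-0.8, -0.4, -0.9]
gripper_width: 0.54
[-164.68    1.22   79.65] [ 0.09 -0.88 -0.88] 0.5401757520100527
```

View pics/s3.png

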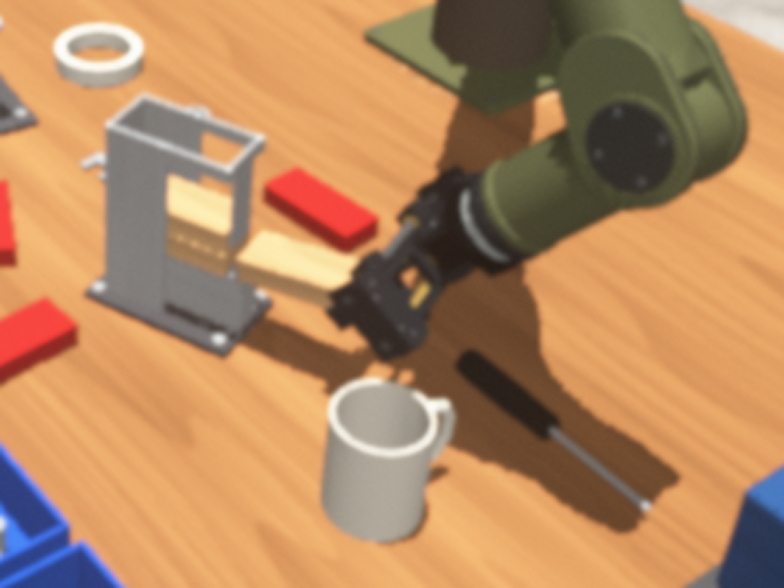

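```bash
python3 -m pendant '[{"fingers":0.3,"x":-164,"y":-25,"z":-215,"rx":0,"ry":0,"rz":0},{"fingers":0.3,"x":-164,"y":-25,"z":-215,"rx":0,"ry":0,"rz":0},{"fingers":0.3,"x":-164,"y":-25,"z":-215,"rx":0,"ry":0,"rz":0},{"fingers":0.3,"x":-164,"y":-25,"z":-215,"rx":0,"ry":0,"rz":0},{"fingers":0.3,"x":-426,"y":-115,"z":-61,"rx":-29,"ry":5,"rz":-39},{"fingers":0.3,"x":-426,"y":-115,"z":-61,"rx":-29,"ry":5,"rz":-39},{"fingers":0.3,"x":-426,"y":-115,"z":-61,"rx":-29,"ry":5,"rz":-39},{"fingers":0.3,"x":-426,"y":-115,"z":-61,"rx":-29,"ry":5,"rz":-39},{"fingers":0.3,"x":-426,"y":-115,"z":-61,"rx":-29,"ry":5,"rz":-39},{"fingers":0.3,"x":-426,"y":-115,"z":-61,"rx":-29,"ry":5,"rz":-39},{"fingers":0.3,"x":-426,"y":-115,"z":-61,"rx":-29,"ry":5,"rz":-39}]' 55
python3 - <<'E'
from h import *
st=read_state(); print(st["q"]); print("high"); delta(toW(RL,np.array([-15,0,12+200])+T),leanF(RL,45))
print("pre"); delta(toW(RL,np.array([-15,0,12+60])+T),leanF(RL,45))
E
```

```text
t: 23.08
ee_pos: [0.5013, -0.0012, 0.4007]
ee_rot: [0.438, 2.504, -0.149]
ft_force: [-0.5, 0.4, -0.7]
gripper_width: 0.538
[ 0.25  0.18 -0.69  2.16  1.03  0.63  0.02]
high
xyz [ -97.3 -157.5  186.2] rot [ -6.3  14.6 -11. ] rows>= 4.2
pre
xyz [  22.5 -169.3  257.6] rot [ -6.3  14.6 -11. ] rows>= 4.9
```

```bash
python3 -m pendant '[{"fingers":0.3,"x":-97,"y":-157,"z":186,"rx":-6.5,"ry":14.5,"rz":-11},{"fingers":0.3,"x":-97,"y":-157,"z":186,"rx":-6.5,"ry":14.5,"rz":-11},{"fingers":0.3,"x":-97,"y":-157,"z":186,"rx":-6.5,"ry":14.5,"rz":-11},{"fingers":0.3,"x":-97,"y":-157,"z":186,"rx":-6.5,"ry":14.5,"rz":-11},{"fingers":0.3,"x":-97,"y":-157,"z":186,"rx":-6.5,"ry":14.5,"rz":-11},{"fingers":0.3,"x":22,"y":-169,"z":257,"rx":-6.5,"ry":14.5,"rz":-11},{"fingers":0.3,"x":22,"y":-169,"z":257,"rx":-6.5,"ry":14.5,"rz":-11},{"fingers":0.3,"x":22,"y":-169,"z":257,"rx":-6.5,"ry":14.5,"rz":-11},{"fingers":0.3,"x":22,"y":-169,"z":257,"rx":-6.5,"ry":14.5,"rz":-11},{"fingers":0.3,"x":22,"y":-169,"z":257,"rx":-6.5,"ry":14.5,"rz":-11},{"fingers":0.3,"x":22,"y":-169,"z":257,"rx":-6.5,"ry":14.5,"rz":-11}]' 55
python3 - <<'E'
from h import *
st=read_state(); print(st["q"],inF(RL,st["ee_pos"])-T); delta(toW(RL,np.array([-12,0,12+6])+T),leanF(RL,45))
E
```

```text
t: 24.45
ee_pos: [0.567, -0.2013, 0.1791]
ee_rot: [0.168, 2.783, -0.023]
ft_force: [0.3, 0.1, -0.9]
gripper_width: 0.54
[ 0.57  0.67 -0.43  2.03  1.03  0.24  0.74] [-12.87   5.09  74.6 ]
xyz [39.6 -5.1 40.4] rot [0.5 0.3 0.4] rows>= 0.9
```

```bash
python3 -m pendant '[{"fingers":0.3,"x":20,"y":-4.5,"z":20,"rx":0.5,"ry":0.3,"rz":0.4},{"fingers":0.3,"x":40,"y":-4.5,"z":40,"rx":0.5,"ry":0.3,"rz":0.4},{"fingers":0.3,"x":40,"y":-4.5,"z":40,"rx":0.5,"ry":0.3,"rz":0.4},{"fingers":0.3,"x":40,"y":-4.5,"z":40,"rx":0.5,"ry":0.3,"rz":0.4},{"fingers":0.3,"x":40,"y":-4.5,"z":40,"rx":0.5,"ry":0.3,"rz":0.4}]' 55
python3 - <<'E'
from h import *
st=read_state(); print(inF(RL,st["ee_pos"])-T,RL[1].inv().apply(st["ft_force"])); delta(toW(RL,np.array([-12,0,12])+T),leanF(RL,45))
E
```

```text
t: 25.08
ee_pos: [0.5419, -0.2035, 0.127]
ee_rot: [0.182, 2.789, -0.032]
ft_force: [-0.1, -0.6, -1.2]
gripper_width: 0.542
[-13.13  -0.27  16.93] [ 0.49 -0.63 -1.1 ]
xyz [2.7 0.3 4.3] rot [-0.  -0.1 -0.1] rows>= 0.1
```

```bash
python3 -m pendant '[{"fingers":0.3,"x":1.5,"y":0,"z":1.5,"rx":0,"ry":0,"rz":0},{"fingers":0.3,"x":3,"y":0,"z":3,"rx":0,"ry":0,"rz":0},{"fingers":0.3,"x":4,"y":0,"z":4,"rx":0,"ry":0,"rz":0},{"fingers":0.3,"x":4,"y":0,"z":4,"rx":0,"ry":0,"rz":0}]' 55
python3 - <<'E'
from h import *
st=read_state(); print(inF(RL,st["ee_pos"])-T,RL[1].inv().apply(st["ft_force"]))
E
```

```text
t: 25.58
ee_pos: [0.5404, -0.2032, 0.1226]
ee_rot: [0.181, 2.787, -0.034]
ft_force: [1.5, 0.0, 4.6]
gripper_width: 0.539
[-12.6   -0.19  12.29] [-0.57  0.2   4.76]
```

Contact with the bed. Slide down to the stop.

```bash
python3 -m pendant '[{"fingers":0.3,"x":-2,"y":0,"z":1.5,"rx":0,"ry":0,"rz":0},{"fingers":0.3,"x":-4.5,"y":0,"z":4,"rx":0,"ry":0,"rz":0},{"fingers":0.3,"x":-7,"y":0,"z":6.5,"rx":0,"ry":0,"rz":0},{"fingers":0.3,"x":-9,"y":0,"z":8.5,"rx":0,"ry":0,"rz":0},{"fingers":0.3,"x":-9,"y":0,"z":8.5,"rx":0,"ry":0,"rz":0}]' 55
python3 - <<'E'
from h import *
st=read_state(); print(inF(RL,st["ee_pos"])-T,RL[1].inv().apply(st["ft_force"]))
E
```

```text
t: 26.2
ee_pos: [0.5518, -0.2044, 0.1172]
ee_rot: [0.18, 2.788, -0.034]
ft_force: [2.8, 0.1, 3.5]
gripper_width: 0.539
[ 0.03  0.05 12.27] [1.   0.5  4.35]
```

```bash
python3 -m pendant '[{"fingers":0.3,"x":-1.5,"y":0,"z":1.5,"rx":0,"ry":0,"rz":0},{"fingers":0.3,"x":-3,"y":0,"z":2.5,"rx":0,"ry":0,"rz":0},{"fingers":0.3,"x":-4,"y":0,"z":3.5,"rx":0,"ry":0,"rz":0},{"fingers":0.3,"x":-4,"y":0,"z":3.5,"rx":0,"ry":0,"rz":0}]' 55
python3 - <<'E'
from h import *
st=read_state(); print(inF(RL,st["ee_pos"])-T,RL[1].inv().apply(st["ft_force"]))
E
```

```text
t: 26.7
ee_pos: [0.556, -0.205, 0.1152]
ee_rot: [0.18, 2.789, -0.033]
ft_force: [0.3, 0.1, 6.1]
gripper_width: 0.536
[ 4.76  0.01 12.3 ] [-2.34  0.14  5.62]
```

```bash
python3 -m pendant '[{"fingers":0.3,"x":-1,"y":0,"z":1,"rx":0,"ry":0,"rz":0},{"fingers":0.3,"x":-2.5,"y":0,"z":2,"rx":0,"ry":0,"rz":0},{"fingers":0.3,"x":-2.5,"y":0,"z":2,"rx":0,"ry":0,"rz":0}]' 55
python3 - <<'E'
from h import *
st=read_state(); print(inF(RL,st["ee_pos"])-T,RL[1].inv().apply(st["ft_force"]))
E
```

```text
t: 27.08
ee_pos: [0.5568, -0.2051, 0.1148]
ee_rot: [0.181, 2.791, -0.034]
ft_force: [-8.8, 1.6, 20.1]
gripper_width: 0.54
[ 5.65  0.03 12.24] [-16.62   0.43  14.43]
```

At the stop (16 N, no more travel). Ease, release and retreat.

```bash
python3 -m pendant '[{"fingers":0.3,"x":1,"y":0,"z":-1.5,"rx":0,"ry":0,"rz":0},{"fingers":0.3,"x":1,"y":0,"z":-1.5,"rx":0,"ry":0,"rz":0},{"fingers":0.85,"x":1,"y":0,"z":-1.5,"rx":0,"ry":0,"rz":0},{"fingers":0.85,"x":1,"y":0,"z":-1.5,"rx":0,"ry":0,"rz":0},{"fingers":0.85,"x":1,"y":0,"z":-1.5,"rx":0,"ry":0,"rz":0},{"fingers":0.85,"x":1,"y":0,"z":-1.5,"rx":0,"ry":0,"rz":0},{"fingers":0.85,"x":1,"y":0,"z":-30,"rx":0,"ry":0,"rz":0},{"fingers":0.85,"x":1,"y":0,"z":-60,"rx":0,"ry":0,"rz":0},{"fingers":0.85,"x":1,"y":0,"z":-90,"rx":0,"ry":0,"rz":0},{"fingers":0.85,"x":1,"y":0,"z":-120,"rx":0,"ry":0,"rz":0},{"fingers":0.85,"x":1,"y":0,"z":-120,"rx":0,"ry":0,"rz":0},{"fingers":0.85,"x":1,"y":0,"z":-120,"rx":0,"ry":0,"rz":0}]' 55
python3 - <<'E'
from h import *
st=read_state(); print(st["ft_force"],st["ee_pos"])
w=optics.capture("wrist"); c=optics.camera_params("wrist")
L=([-55,24,24],[-55,-24,24],[55,24,24],[55,-24,24],[-55,24,0],[-55,-24,0])
for F in(RR,RL):
  for p in L:
    u=proj(c,toW(F,p),True)[0]; cv2.circle(w,tuple(int(round(a)) for a in u),1,(0,0,255),-1)
s=optics.capture("scene"); c=optics.camera_params("scene"); s0=s.copy()
for F in(RR,RL):
  for p in L[:5]+([55,24,0],):
    u=proj(c,toW(F,p))[0]; cv2.circle(s,tuple(int(round(a)) for a in u),0,(0,0,255),-1)
k=cv2.resize(s[160:250,235:355],(400,300),interpolation=cv2.INTER_CUBIC); k0=cv2.resize(s0[230:320,315:435],(400,300),interpolation=cv2.INTER_CUBIC); k1=cv2.resize(s0[160:250,235:355],(400,300),interpolation=cv2.INTER_CUBIC)
cv2.imwrite("pics/p3.png",np.vstack([np.hstack([cv2.resize(w[100:400,120:520],(400,300)),k]),np.hstack([k0,k1])]))
E
```

```text
t: 28.58
ee_pos: [0.5166, -0.2003, 0.2254]
ee_rot: [0.182, 2.791, -0.034]
ft_force: [-0.5, 0.3, 0.4]
gripper_width: 0.853
[-0.53  0.26  0.4 ] [ 0.52 -0.2   0.23]
```

View pics/p3.png

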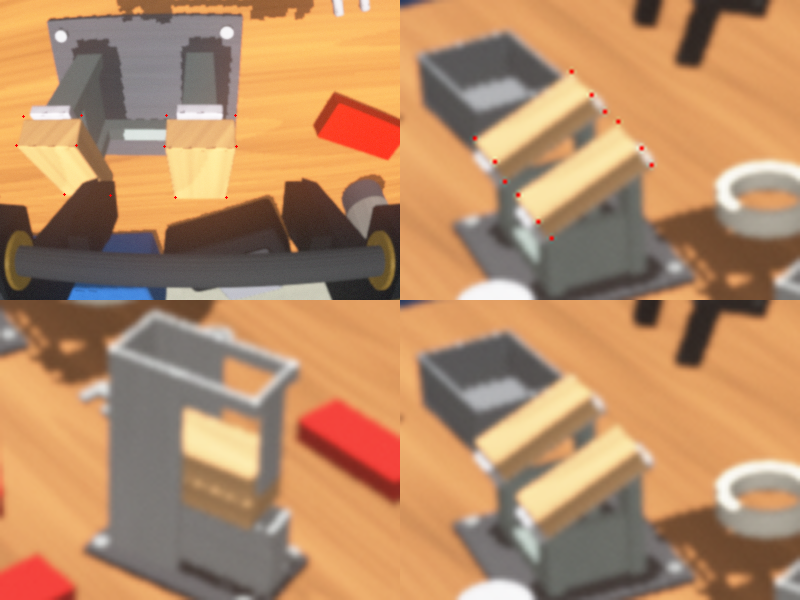

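```bash
python3 -c "
from rig import bot; print(bot.sign_off())"
```

```text
the job is handed in; nothing more can be done
None
```

I drew both blocks out of the magazine and laid block 1 on the right rest and block 2 on the left. I handed the job in at about 29 s; sign-off reports no verdict.

- **Seating:** I pushed each block down its slope until it stopped moving, at about 17 N against the foot stop. I eased back before releasing.
- **Last checks:** The final wrist and scene views show both blocks flat, straight down the slope and centred on their beds. They match the predicted outlines to within 1–2 pixels. The other two blocks lie flat at the bottom of the magazine. I saw no bystander moved in the views I took, and the gripper ended clear of everything with no contact force.
- **Disagreements:** When the blocks met the stops, the tool read +1.8 mm (block 1) and +5.7 mm (block 2) past where I expected. I took this as uncertainty in the grip and jig position, because the contact force and pictures both put the blocks at their stops. The wrist camera also placed the magazine about 2 mm off the top-view estimate.
- **Early mistakes:** The first move command was refused because its rows lacked some keys. My first approach turned the tool the wrong way round and ran close to the last joint's limit, so I turned it half round before grasping anything.

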